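# Hold the hidden bolt head while the nut runner tightens its nut

### The arm

A 6-joint arm with a two-finger parallel gripper is mounted at the origin on the work surface. World frame = base frame: x ahead of the robot, y to its left, z up, the work surface at z = 0. Lengths are in mm, angles in degrees, forces in N, time in s.
With the tool pointing down it reaches from about 300 to 850 mm from the base axis. Payload 4.2 kg.
Tool frame: the origin (TCP) lies on the centre line of the jaws, within the pads' length; the fingertips stand 8 mm ahead of it and the grasp point (between the pads) lies 11 mm behind it; z points along the fingers, y is the line along which they close (so a half turn about z gives the same grasp; the last joint's range is limited). The gripper opens to 91 mm and grips with 3 to 60 N. Pads are 32 mm wide; open, the fingers measure 118 mm over their backs; the gripper's body (76 mm by 178 mm) begins 60 mm behind the grasp point.
Start: joints at [-78.209, 18.312, 89.639, -0, 72.044, -1.146], TCP at [128.736, -560.419, 221.976] pointing down, gripper open.
Joint ranges: [-177.97, 177.97], [-48.28, 115.42], [12.27, 149.76], [-77.06, 257.06], [2.81, 150.46], [-146.56, 146.56]. Speed limits (degrees/s): [147.25, 147.25, 180, 180, 180, 180].

### API

Orientations are given as [roll, pitch, yaw] about the fixed x, y, z axes, in that order (R = Rz(yaw) Ry(pitch) Rx(roll)).
In Python, from workcell import telemetry, eyes, ticket gives the robot as it stands. The module is installed in compiled form; this text tells all that it offers.
- The arm moves only by the shell command python3 -m crank 'ROWS' [OPENING] [FORCE]. ROWS is JSON, a list of rows, each an object of numbers: "dx", "dy", "dz": the shift along the world's x, y, z normalised to -1 to 1, where 1 is 80 cm; "yaw": the turn about the world's z normalised to -1 to 1, where 1 is 5 degrees. A call has 1 to 10 rows; each row shifts and turns the commanded pose from where the row before left it; what a row does not reach is not made up. A row lasts 1/8 s, in which the tool goes at most 62.5 mm and 10.7 degrees, less where a joint would pass 70% of its speed; a pose out of reach is approached as far as the arm can. A call with a number of a shift or a turn outside -1 to 1 is refused whole. A call with a gripper value outside its range is refused whole. OPENING is the opening, from 0 (shut) to 1 (fully open), set as the call begins (- or left out, the last holds). The fingers move at their own pace and stop on an object; FORCE is the grip in N (left out, the last holds). Time passes only in rows, so rows that do not move let the fingers close. It gives the time, the measured TCP pose, the force, the opening and the grip force at its end, in the units of the state.
- telemetry.state(): the state, without advancing time (a new reading comes with each control period).
- eyes.grab_frame(name): name is "scene" or "top" or "wrist"; returns the picture (400x640x3 uint8, red, green, blue); there is no depth.
- eyes.calibration(name): a dict with "camera_matrix" (3x3 intrinsics, pixels), "world_from_camera" (4x4, takes a point from camera to world coordinates). Camera axes: x right, y down, z forward; pixel columns grow to the right and rows downward; lengths in mm; the calibration is good to about 2 mm. A picture is of the moment at which its call begins: read the wrist's pose just before it. calibration takes no time and is no camera call; for the wrist camera it gives the pose at the moment of the call.
- ticket.job_done(): hands the job in; it is judged then, once.
The state is a dict: "time_s": time; "qpos": joint angles; "qvel": joint speeds; "effort": joint torques, N m; "ee_pos": TCP position; "ee_rot": TCP orientation; "force": force on the tool from outside, world axes, zero at the start; "torque": the same for the moment, N m; "gripper_width": finger opening in mm; "gripper_force": force on a finger pad.
Only numpy, scipy, OpenCV 4.12 (cv2) and the standard library are available. Lean on these libraries where they do the work, as an engineer would, in place of code of your own. Each camera call takes 0.05 s, during which the arm holds its last target. There are 200 camera calls.

### The job

A nut runner is turning the nut on one of the two bolts of the aluminium channel bracket, but the bolt just spins along with it. Reach down into the narrow gap behind the bracket's tall wall, grasp that bolt's hex head and keep it from turning until the nut has run fully home and everything has stopped. Finish while still firmly gripping the head, and leave the things lying around where they are.

Things in the scene. Friction and masses are not known exactly. Their poses are not given: they have to be found in the camera images.
- channel: Fixed U-shaped aluminium bracket, 260 mm long along its y. Origin on the work surface under the middle of the gap; x points away from the nut runner, z up. Walls 5 mm thick, inner faces at x = -24 and +24 mm; the tall wall (-x, robot's side) is 91 mm high, the other 70, the gap's floor 14. Two bolts pass the tall wall at y = +55 and -55 mm, heads in the gap; either may be the driven one.
- bolt_head: Driven steel hex head: 22 mm across flats, 25.4 over corners, 12 long. Origin at its centre, 65 mm up, midway between the walls; a bush 17 mm thick, 18 long joins it to the tall wall. x: the level bolt axis, along the channel's x. Turns about x with the nut at 0.4 rad/s unless held; a grip from above, closing along the channel's y, stops it at any angle (it pulls 0.03 N m, once home 0.12).
- done_bolt: The other bolt, of the same size and look: fixed, already tight, nothing on its nut, does not turn. Origin on the work surface under the centre of its head (65 mm above the work surface); x along its axis as for the channel.
- runner: Nut runner on the driven bolt's axis: grey and black level motor cylinder, 42 mm thick, with steel nose, in a fixed aluminium cradle on the robot's side of the channel. Origin on the work surface under the driven head's centre; the motor reaches from 58 to 181 mm along -x, its top 86 mm up. It runs by itself all the time and cannot be switched.
- nut (a joint): Angle (rad) of the driven nut and socket about the bolt's axis. Grows at about 0.4 rad/s while the bolt spins along, 0.3 while the head is held and the nut runs on; stands still once the nut is home and the head is held.
- thread (a joint): How far (rad) the nut has run on along the bolt, i.e. the turn of the nut relative to the bolt: it starts between 0 and 0.6 and grows only while the head is kept from turning; 3.0 is fully home against the stop. From 0 this takes about 10 s of holding.
- spool: Bystander: loose metal spool (ring) 60 mm in diameter, 30 mm high, beyond the channel. Origin at the centre of its underside.
- driver: Bystander: loose screwdriver 170 mm long lying beyond the channel. Origin at the middle of its underside, x from handle to tip.
- partsbox: Bystander: loose grey divided parts tray 110 x 170 x 35 mm, to the left of the channel. Origin at the centre of its underside.
- motor: Bystander: loose black brushless drone motor 54 mm in diameter, 44 mm high with its shaft, to the right of the channel. Origin at the centre of its underside.
Mind the look-alikes: they are no part of the job. What is shaped like the runner but green or orange is not meant.

How it is judged (in metres and radians):
On the way:
1. the turning bolt head is gripped while its nut is not yet home (contact force between the fingers and bolt_head above 5 N and distance between the grasp point and bolt_head below 0.02 m and value of joint thread below 2.8 rad), for 0.2 s.
At the end, for the whole second after the job is handed in: The nut has run home on the driven bolt (thread angle above 2.9 of 3.0 rad), nut and bolt stand still (under 0.03 and 0.05 rad/s), and the fingers are still gripping that bolt's head: over 5 N of contact, the grasp point within 20 mm of the head's centre (value of joint thread above 2.9 rad and velocity of joint nut between -0.03 and 0.03 rad/s and angular speed of bolt_head below 0.05 rad/s and contact force between the fingers and bolt_head above 5 N and distance between the grasp point and bolt_head below 0.02 m); the arm keeps its last pose, push and grip.
It fails at once if spool is pushed away (more than 30 mm) (distance of spool from where it was at the start of the episode above 0.03 m).
It fails at once if driver is pushed away (more than 30 mm) (distance of driver from where it was at the start of the episode above 0.03 m).
It fails at once if partsbox is pushed away (more than 30 mm) (distance of partsbox from where it was at the start of the episode above 0.03 m).
It fails at once if motor is pushed away (more than 30 mm) (distance of motor from where it was at the start of the episode above 0.03 m).
It also fails if it takes over 48 s, if anything falls off the work surface, if the arm or the gripper's body presses on something with over 40 N, if the wrist force passes 120 N, or if a joint passes its speed limit or range.

## Working session

There is one attempt and no reset: what is moved stays moved. The work goes in short steps, Python scripts to look and compute and a shell command to move; the robot and the scene stay as the last step left them, time stands still between calls to the robot, and variables do not carry over. Pictures are saved under pics/ and viewed, at most 10 in all, crops included, and the job is handed in when it is done.

```bash
mkdir -p pics; python3 - <<'E'
from workcell import telemetry, eyes
import cv2
s=telemetry.state();print(s)
for n in("top","scene"):
    cv2.imwrite(f"pics/{n}0.png",eyes.grab_frame(n)[:,:,::-1]);c=eyes.calibration(n);print(n,c)
E
```

```text
{'time_s': 0.0, 'qpos': array([-7.82111265e+01,  1.83532123e+01,  8.97085541e+01, -1.17158845e-03,
        7.20425182e+01, -1.14553465e+00]), 'qvel': array([ 0.04616142,  0.00309382,  0.05151313,  0.03313272, -0.00468321,
        0.01318994]), 'effort': array([ 2.38963323e-03, -4.12458086e+01, -2.31976891e+01,  7.30707217e-02,
        4.59640310e-02, -1.34986253e-04]), 'ee_pos': array([ 128.60135954, -559.92080208,  221.08995909]), 'ee_rot': array([-1.79895714e+02, -9.71222959e-04,  1.29347694e+01]), 'force': array([-0.50535201, -0.47376562, -0.27557602]), 'torque': array([-0.06374101,  0.03033352,  0.02431344]), 'gripper_force': 0.0, 'gripper_width': 90.94821477345849}
top {'camera_matrix': array([[425.25328804,   0.        , 314.1600728 ],
       [  0.        , 425.25328804, 201.39393915],
       [  0.        ,   0.        ,   1.        ]]), 'world_from_camera': array([[-2.23460564e-02, -9.89785584e-01,  1.40801815e-01,
         4.21986395e+02],
       [-9.99727930e-01,  2.11807869e-02, -9.76932873e-03,
         8.83711414e-01],
       [ 6.68724750e-03, -1.40981814e-01, -9.89989600e-01,
         1.13326485e+03],
       [ 0.00000000e+00,  0.00000000e+00,  0.00000000e+00,
         1.00000000e+00]])}
scene {'camera_matrix': array([[394.83316043,   0.        , 321.78593066],
       [  0.        , 394.83316043, 193.28000576],
       [  0.        ,   0.        ,   1.        ]]), 'world_from_camera': array([[-2.22343391e-01,  6.26193346e-01, -7.47291985e-01,
         1.44132455e+03],
       [ 9.74774195e-01,  1.58074610e-01, -1.57568036e-01,
         1.92301457e+02],
       [ 1.94598336e-02, -7.63475155e-01, -6.45543959e-01,
         8.48776849e+02],
       [ 0.00000000e+00,  0.00000000e+00,  0.00000000e+00,
         1.00000000e+00]])}
```

View pics/top0.png

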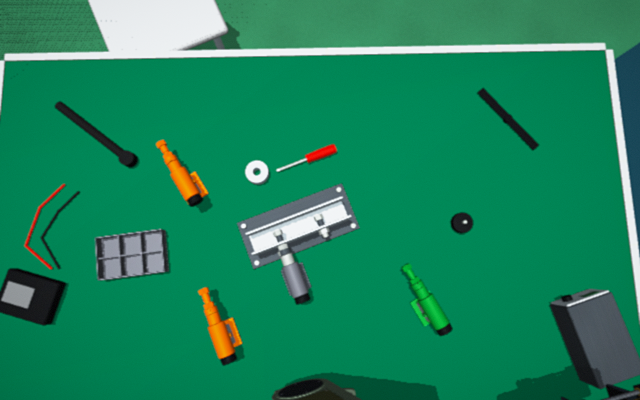

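View pics/scene0.png

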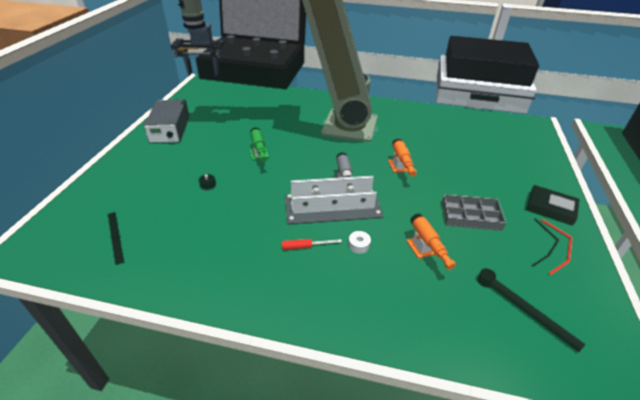

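The top view shows the channel at about (300,225). The grey runner at (293,275) points at the left head, near (279,236). The right head, near (320,220), is the finished bolt. I'll zoom in to measure.

```bash
python3 - <<'E'
import cv2
i=cv2.imread("pics/top0.png")[175:315,225:375]
cv2.imwrite("pics/c.png",cv2.resize(i,None,fx=4,fy=4,interpolation=cv2.INTER_CUBIC))
E
cat > h.py <<'E'
import numpy as np
from workcell import eyes
def ray(n,u,v,z,c=None):
    c=c or eyes.calibration(n);T=c["world_from_camera"]
    d=T[:3,:3]@np.linalg.solve(c["camera_matrix"],[u,v,1]);o=T[:3,3]
    return o+d*(z-o[2])/d[2]
def proj(c,p):
    T=c["world_from_camera"];q=c["camera_matrix"]@(T[:3,:3].T@(np.array(p)-T[:3,3]));return q[:2]/q[2]
E
```

```text
(no output)
```

View pics/c.png

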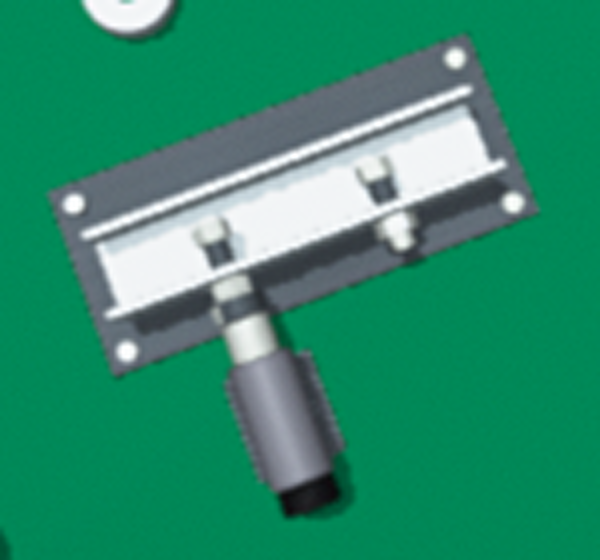

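The crop gives these points:
- Tall wall top: (107,315) to (505,163)
- Low wall top: (83,235) to (471,90)
- Driven head: about (213,235)
- Done head: about (376,170)

```bash
python3 - <<'E'
from h import *
f=lambda u,v,z:ray("top",225+u/4-.4,175+v/4-.4,z)
a,b=f(107,315,91),f(505,163,91);c,d=f(83,235,70),f(471,90,70);h,g=f(213,235,76),f(376,170,76)
for p,q in((a,b),(c,d),(h,g)):
    w=p-q;print(p,q,np.hypot(*w[:2]),np.degrees(np.arctan2(-w[0],w[1])))
yaw=np.arctan2(*((lambda w:(-w[0],w[1]))((a-b)+(c-d))));print(np.degrees(yaw))
x=np.array([np.cos(yaw),np.sin(yaw)]);y=np.array([-x[1],x[0]])
m=(a+b)[:2]/2+26.5*x;m2=(c+d)[:2]/2-26.5*x;print(m,m2,"driven:",(m+m2)/2+55*y,"head",h,(h+g)/2)
E
```

```text
[445.94289016 146.10855349  91.        ] [533.53873922 -99.06967746  91.        ] 260.3562899230968 19.660496379537737
[496.33281364 163.91675364  70.        ] [582.65580975 -81.17001238  70.        ] 259.8445353116292 19.402978564906324
[494.14750312  82.3931653   76.        ] [532.49351291 -19.75409923  76.        ] 109.10765380029262 20.576099302685318
19.53186414075525
[514.71589085  32.37921065] [514.51923554  32.513598  ] driven: [496.22935584  84.28146804] head [494.14750312  82.3931653   76.        ] [513.32050802  31.31953304  76.        ]
```

```bash
R='{"dx":0.0306,"dy":0.0536,"yaw":0.13}'; python3 -m crank '[{"dx":0.0306,"dy":0.0536,"yaw":0.13},{"dx":0.0306,"dy":0.0536,"yaw":0.13},{"dx":0.0306,"dy":0.0536,"yaw":0.13},{"dx":0.0306,"dy":0.0536,"yaw":0.13},{"dx":0.0306,"dy":0.0536,"yaw":0.13},{"dx":0.0306,"dy":0.0536,"yaw":0.13},{"dx":0.0306,"dy":0.0536,"yaw":0.13},{"dx":0.0306,"dy":0.0536,"yaw":0.13},{"dx":0.0306,"dy":0.0536,"yaw":0.13},{"dx":0.0306,"dy":0.0536,"yaw":0.13}]' 1 40
python3 -m crank '[{"dx":0.0306,"dy":0.0536},{"dx":0.0306,"dy":0.0536},{"dx":0.0306,"dy":0.0536},{"dx":0.0306,"dy":0.0536},{"dx":0.0306,"dy":0.0536},{"dx":0,"dy":0},{"dx":0},{"dx":0}]'
python3 - <<'E'
from workcell import telemetry, eyes
import cv2
from h import *
s=telemetry.state();print(s["time_s"],s["ee_pos"],s["ee_rot"]);c=eyes.calibration("wrist")
i=eyes.grab_frame("wrist")[:,:,::-1].copy()
for n,(p) in {"d":(496.2,84.3,76),"o":(533,-19.4,76)}.items():
    q=proj(c,p);print(n,q);cv2.drawMarker(i,tuple(int(round(t)) for t in q),(0,0,255),cv2.MARKER_CROSS,12,1)
np.save("c.npy",c,allow_pickle=True)
cv2.imwrite("pics/w1.png",i)
E
```

```text
0.1 [ 128.65415601 -559.98223937  221.21429408] [-1.79911317e+02 -1.91003283e-03  1.29376346e+01]
d [-598.84853023 -637.22462309]
o [-427.49467527 -673.7678084 ]validation failed for argument at $[0]...
validation failed for argument at $[0]...
```

View pics/w1.png

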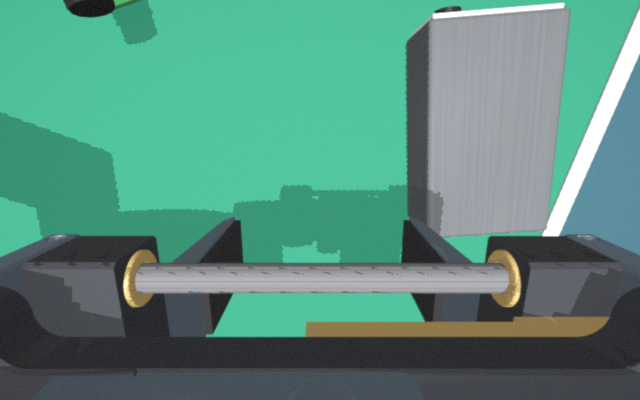

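Both calls were refused, so the arm hasn't moved. The wrist view still shows the start area, with a grey box at (490,120). The likely cause is that each row needs all four keys.

```bash
python3 -m crank '[{"dx":0.0306,"dy":0.0536,"dz":0,"yaw":0.13},{"dx":0.0306,"dy":0.0536,"dz":0,"yaw":0.13},{"dx":0.0306,"dy":0.0536,"dz":0,"yaw":0.13},{"dx":0.0306,"dy":0.0536,"dz":0,"yaw":0.13},{"dx":0.0306,"dy":0.0536,"dz":0,"yaw":0.13},{"dx":0.0306,"dy":0.0536,"dz":0,"yaw":0.13},{"dx":0.0306,"dy":0.0536,"dz":0,"yaw":0.13},{"dx":0.0306,"dy":0.0536,"dz":0,"yaw":0.13},{"dx":0.0306,"dy":0.0536,"dz":0,"yaw":0.13},{"dx":0.0306,"dy":0.0536,"dz":0,"yaw":0.13}]' 1 40
```

```text
time_s: 1.4
ee_pos: [374.0, -130.1, 222.0]
ee_rot: [180.0, -0.0, 19.5]
force: [0.9, -1.2, -0.6]
gripper_width: 91.1
gripper_force: 0.0
```

```bash
python3 -m crank '[{"dx":0.0305,"dy":0.0536,"dz":0,"yaw":0},{"dx":0.0305,"dy":0.0536,"dz":0,"yaw":0},{"dx":0.0305,"dy":0.0536,"dz":0,"yaw":0},{"dx":0.0305,"dy":0.0536,"dz":0,"yaw":0},{"dx":0.0305,"dy":0.0536,"dz":0,"yaw":0},{"dx":0,"dy":0,"dz":0,"yaw":0},{"dx":0,"dy":0,"dz":0,"yaw":0}]'
python3 - <<'E'
from workcell import telemetry, eyes
import cv2
from h import *
s=telemetry.state();print(s["time_s"],s["ee_pos"],s["ee_rot"]);c=eyes.calibration("wrist")
i=eyes.grab_frame("wrist")[:,:,::-1].copy()
cv2.imwrite("pics/w2raw.png",i)
for n,p in {"d":(496.2,84.3,76),"o":(533,-19.4,76)}.items():
    q=proj(c,p);print(n,q);cv2.drawMarker(i,tuple(int(round(t)) for t in q),(0,0,255),cv2.MARKER_CROSS,12,1)
cv2.imwrite("pics/w2.png",i)
E
```

```text
time_s: 2.28
ee_pos: [494.9, 82.4, 221.5]
ee_rot: [180.0, 0.1, 19.5]
force: [0.3, 1.1, 0.1]
gripper_width: 91.0
gripper_force: 0.0
2.275 [494.86569203  82.41489486 221.53603864] [1.79983771e+02 9.67643390e-02 1.94658233e+01]
d [321.82503459 190.23907876]
o [433.57444931 190.11136522]
```

View pics/w2.png

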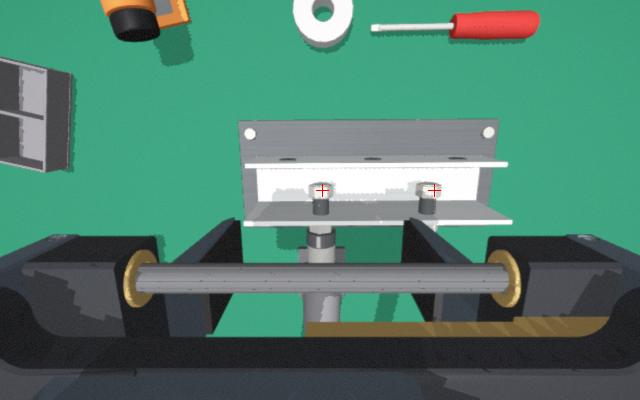

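The wrist view shows the driven head at (320,190) and the done head at (428,190). My predictions were (322,190) and (433,190), so the estimate is within 2 mm and I can descend.

```bash
python3 -m crank '[{"dx":0.001,"dy":0.001,"dz":-0.035,"yaw":0},{"dx":0,"dy":0,"dz":-0.035,"yaw":0},{"dx":0,"dy":0,"dz":-0.035,"yaw":0},{"dx":0,"dy":0,"dz":0,"yaw":0},{"dx":0,"dy":0,"dz":0,"yaw":0}]'
python3 -m crank '[{"dx":0,"dy":0,"dz":-0.03,"yaw":0},{"dx":0,"dy":0,"dz":-0.03,"yaw":0},{"dx":0,"dy":0,"dz":-0.022,"yaw":0},{"dx":0,"dy":0,"dz":-0.022,"yaw":0},{"dx":0,"dy":0,"dz":0,"yaw":0},{"dx":0,"dy":0,"dz":0,"yaw":0},{"dx":0,"dy":0,"dz":0,"yaw":0}]'
```

```text
time_s: 2.95
ee_pos: [496.9, 83.0, 139.1]
ee_rot: [180.0, -0.1, 19.4]
force: [0.7, 0.3, -0.3]
gripper_width: 91.6
gripper_force: 0.0
time_s: 3.82
ee_pos: [497.2, 83.7, 55.9]
ee_rot: [180.0, -0.1, 19.4]
force: [0.9, 0.3, -0.8]
gripper_width: 91.4
gripper_force: 0.0
```

No contact on the way down. Closing the gripper now.

```bash
python3 -m crank '[{"dx":0,"dy":0,"dz":0,"yaw":0},{"dx":0,"dy":0,"dz":0,"yaw":0},{"dx":0,"dy":0,"dz":0,"yaw":0},{"dx":0,"dy":0,"dz":0,"yaw":0},{"dx":0,"dy":0,"dz":0,"yaw":0},{"dx":0,"dy":0,"dz":0,"yaw":0},{"dx":0,"dy":0,"dz":0,"yaw":0},{"dx":0,"dy":0,"dz":0,"yaw":0}]' 0 40
```

```text
time_s: 4.82
ee_pos: [496.1, 84.1, 54.8]
ee_rot: [-179.9, 0.0, 19.4]
force: [-1.1, 2.8, 0.2]
gripper_width: 22.8
gripper_force: 40.0
```

Gripped at 22.8 mm with 40 N. I'll hold for about 11 s.

```bash
python3 -m crank '[{"dx":0,"dy":0,"dz":0,"yaw":0},{"dx":0,"dy":0,"dz":0,"yaw":0},{"dx":0,"dy":0,"dz":0,"yaw":0},{"dx":0,"dy":0,"dz":0,"yaw":0},{"dx":0,"dy":0,"dz":0,"yaw":0},{"dx":0,"dy":0,"dz":0,"yaw":0},{"dx":0,"dy":0,"dz":0,"yaw":0},{"dx":0,"dy":0,"dz":0,"yaw":0},{"dx":0,"dy":0,"dz":0,"yaw":0},{"dx":0,"dy":0,"dz":0,"yaw":0}]'
python3 -m crank '[{"dx":0,"dy":0,"dz":0,"yaw":0},{"dx":0,"dy":0,"dz":0,"yaw":0},{"dx":0,"dy":0,"dz":0,"yaw":0},{"dx":0,"dy":0,"dz":0,"yaw":0},{"dx":0,"dy":0,"dz":0,"yaw":0},{"dx":0,"dy":0,"dz":0,"yaw":0},{"dx":0,"dy":0,"dz":0,"yaw":0},{"dx":0,"dy":0,"dz":0,"yaw":0},{"dx":0,"dy":0,"dz":0,"yaw":0},{"dx":0,"dy":0,"dz":0,"yaw":0}]'
python3 - <<'E'
from workcell import eyes
import cv2
cv2.imwrite("pics/w3.png",eyes.grab_frame("wrist")[:,:,::-1])
E
```

```text
time_s: 6.08
ee_pos: [496.1, 84.1, 54.8]
ee_rot: [-180.0, 0.0, 19.4]
force: [-1.9, 5.0, 1.0]
gripper_width: 22.6
gripper_force: 40.0
time_s: 7.32
ee_pos: [496.1, 84.0, 54.7]
ee_rot: [-180.0, 0.0, 19.4]
force: [-1.3, 4.9, 1.0]
gripper_width: 22.5
gripper_force: 40.0
```

View pics/w3.png

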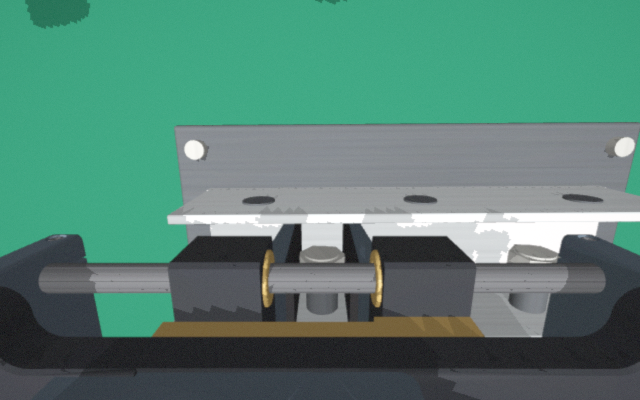

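The driven head at (322,265) sits between the pads, and the done head at (533,265) is clear. I'll keep holding.

```bash
T='python3 - '; 
python3 -m crank '[{"dx":0,"dy":0,"dz":0,"yaw":0},{"dx":0,"dy":0,"dz":0,"yaw":0},{"dx":0,"dy":0,"dz":0,"yaw":0},{"dx":0,"dy":0,"dz":0,"yaw":0},{"dx":0,"dy":0,"dz":0,"yaw":0},{"dx":0,"dy":0,"dz":0,"yaw":0},{"dx":0,"dy":0,"dz":0,"yaw":0},{"dx":0,"dy":0,"dz":0,"yaw":0},{"dx":0,"dy":0,"dz":0,"yaw":0},{"dx":0,"dy":0,"dz":0,"yaw":0}]' | tail -3
python3 -m crank '[{"dx":0,"dy":0,"dz":0,"yaw":0},{"dx":0,"dy":0,"dz":0,"yaw":0},{"dx":0,"dy":0,"dz":0,"yaw":0},{"dx":0,"dy":0,"dz":0,"yaw":0},{"dx":0,"dy":0,"dz":0,"yaw":0},{"dx":0,"dy":0,"dz":0,"yaw":0},{"dx":0,"dy":0,"dz":0,"yaw":0},{"dx":0,"dy":0,"dz":0,"yaw":0},{"dx":0,"dy":0,"dz":0,"yaw":0},{"dx":0,"dy":0,"dz":0,"yaw":0}]' | tail -3
python3 -m crank '[{"dx":0,"dy":0,"dz":0,"yaw":0},{"dx":0,"dy":0,"dz":0,"yaw":0},{"dx":0,"dy":0,"dz":0,"yaw":0},{"dx":0,"dy":0,"dz":0,"yaw":0},{"dx":0,"dy":0,"dz":0,"yaw":0},{"dx":0,"dy":0,"dz":0,"yaw":0},{"dx":0,"dy":0,"dz":0,"yaw":0},{"dx":0,"dy":0,"dz":0,"yaw":0},{"dx":0,"dy":0,"dz":0,"yaw":0},{"dx":0,"dy":0,"dz":0,"yaw":0}]' | tail -3
python3 -m crank '[{"dx":0,"dy":0,"dz":0,"yaw":0},{"dx":0,"dy":0,"dz":0,"yaw":0},{"dx":0,"dy":0,"dz":0,"yaw":0},{"dx":0,"dy":0,"dz":0,"yaw":0},{"dx":0,"dy":0,"dz":0,"yaw":0},{"dx":0,"dy":0,"dz":0,"yaw":0},{"dx":0,"dy":0,"dz":0,"yaw":0},{"dx":0,"dy":0,"dz":0,"yaw":0},{"dx":0,"dy":0,"dz":0,"yaw":0},{"dx":0,"dy":0,"dz":0,"yaw":0}]' | tail -3
python3 -m crank '[{"dx":0,"dy":0,"dz":0,"yaw":0},{"dx":0,"dy":0,"dz":0,"yaw":0},{"dx":0,"dy":0,"dz":0,"yaw":0},{"dx":0,"dy":0,"dz":0,"yaw":0},{"dx":0,"dy":0,"dz":0,"yaw":0},{"dx":0,"dy":0,"dz":0,"yaw":0},{"dx":0,"dy":0,"dz":0,"yaw":0},{"dx":0,"dy":0,"dz":0,"yaw":0},{"dx":0,"dy":0,"dz":0,"yaw":0},{"dx":0,"dy":0,"dz":0,"yaw":0}]' | tail -3
python3 -m crank '[{"dx":0,"dy":0,"dz":0,"yaw":0},{"dx":0,"dy":0,"dz":0,"yaw":0},{"dx":0,"dy":0,"dz":0,"yaw":0},{"dx":0,"dy":0,"dz":0,"yaw":0},{"dx":0,"dy":0,"dz":0,"yaw":0},{"dx":0,"dy":0,"dz":0,"yaw":0},{"dx":0,"dy":0,"dz":0,"yaw":0},{"dx":0,"dy":0,"dz":0,"yaw":0},{"dx":0,"dy":0,"dz":0,"yaw":0},{"dx":0,"dy":0,"dz":0,"yaw":0}]' | tail -3
python3 -m crank '[{"dx":0,"dy":0,"dz":0,"yaw":0},{"dx":0,"dy":0,"dz":0,"yaw":0},{"dx":0,"dy":0,"dz":0,"yaw":0},{"dx":0,"dy":0,"dz":0,"yaw":0},{"dx":0,"dy":0,"dz":0,"yaw":0},{"dx":0,"dy":0,"dz":0,"yaw":0},{"dx":0,"dy":0,"dz":0,"yaw":0},{"dx":0,"dy":0,"dz":0,"yaw":0},{"dx":0,"dy":0,"dz":0,"yaw":0},{"dx":0,"dy":0,"dz":0,"yaw":0}]' | tail -3
python3 -m crank '[{"dx":0,"dy":0,"dz":0,"yaw":0},{"dx":0,"dy":0,"dz":0,"yaw":0},{"dx":0,"dy":0,"dz":0,"yaw":0},{"dx":0,"dy":0,"dz":0,"yaw":0},{"dx":0,"dy":0,"dz":0,"yaw":0},{"dx":0,"dy":0,"dz":0,"yaw":0},{"dx":0,"dy":0,"dz":0,"yaw":0},{"dx":0,"dy":0,"dz":0,"yaw":0},{"dx":0,"dy":0,"dz":0,"yaw":0},{"dx":0,"dy":0,"dz":0,"yaw":0}]'
python3 -m crank '[{"dx":0,"dy":0,"dz":0,"yaw":0},{"dx":0,"dy":0,"dz":0,"yaw":0},{"dx":0,"dy":0,"dz":0,"yaw":0},{"dx":0,"dy":0,"dz":0,"yaw":0},{"dx":0,"dy":0,"dz":0,"yaw":0},{"dx":0,"dy":0,"dz":0,"yaw":0},{"dx":0,"dy":0,"dz":0,"yaw":0},{"dx":0,"dy":0,"dz":0,"yaw":0},{"dx":0,"dy":0,"dz":0,"yaw":0},{"dx":0,"dy":0,"dz":0,"yaw":0}]'
```

```text
force: [-1.4, 4.6, 1.3]
gripper_width: 23.2
gripper_force: 40.0
force: [-1.3, 4.8, 0.9]
gripper_width: 22.7
gripper_force: 40.0
force: [-1.2, 5.3, 0.7]
gripper_width: 22.7
gripper_force: 40.0
force: [-0.7, 5.3, 0.5]
gripper_width: 23.0
gripper_force: 40.0
force: [-0.7, 4.7, 0.8]
gripper_width: 22.3
gripper_force: 40.0
force: [-1.5, 6.0, 1.0]
gripper_width: 23.0
gripper_force: 40.0
force: [-1.6, 4.8, 1.5]
gripper_width: 22.5
gripper_force: 40.0
time_s: 17.38
ee_pos: [496.1, 84.1, 54.8]
ee_rot: [-180.0, 0.0, 19.4]
force: [-1.2, 5.5, 0.9]
gripper_width: 22.9
gripper_force: 40.0
time_s: 18.62
ee_pos: [496.1, 84.1, 54.8]
ee_rot: [-180.0, 0.0, 19.4]
force: [-1.3, 4.1, 0.3]
gripper_width: 23.2
gripper_force: 40.0
```

Held for about 14 s, where 10 s is needed, and the width stayed constant, so the head didn't turn. Handing in.

```bash
python3 -c "
from workcell import ticket
print(ticket.job_done())"
```

```text
the job is handed in; nothing more can be done
None
```

I gripped the driven bolt's head at 40 N for about 14 s (about 10 s needed) and handed the job in still gripping it; the steady grip width suggests the head didn't turn, but I didn't see the nut reach home directly, and no verdict came back.

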